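Hold the yellow ink panel to the colour reader

ROBOT

A 6-joint arm with a two-finger parallel gripper is mounted at the origin on the work surface. World frame = base frame: x ahead of the robot, y to its left, z up, the work surface at z = 0. Lengths are in m, angles in rad, forces in N, time in s.
With the tool pointing down it reaches from about 0.35 to 0.975 m from the base axis. Payload 4.9 kg.
Tool frame: the origin (TCP) lies on the centre line of the jaws, within the pads' length; the fingertips stand 8 mm ahead of it and the grasp point (between the pads) lies 11 mm behind it; z points along the fingers, y is the line along which they close (so a half turn about z gives the same grasp; the last joint's range is limited). The gripper opens to 85 mm and grips with 20 to 120 N. Pads are 22 mm wide; open, the fingers measure 114 mm over their backs; the gripper's body (76 mm by 85 mm) begins 54 mm behind the grasp point. The pads swing forward as they close: fully open they stand 13 mm farther back than shut.
Start: joints at [1.028, 0.053, 1.613, -0, 1.476, -0.119], TCP at [0.257, 0.57, 0.239] pointing down, gripper open.
Joint ranges: [-3.01, 3.01], [-1.01, 2.22], [0.06, 2.58], [-1.02, 4.17], [0.09, 2.62], [-3.14, 3.14]. Speed limits (rad/s): [2.57, 2.57, 3.14, 3.14, 3.14, 3.14].

INTERFACE

Orientations are given as a rotation vector (axis times angle).
In Python, from station import ctrl gives the robot as it stands.
- The arm moves only by the tool advance, called after ">>>" as name(argument=value, ...) on one line, values as JSON. Schema: {"type":"object","properties":{"motion":{"type":"string"},"squeeze":{"type":"number"},"only":{"type":"string"},"quiet":{"type":"boolean"},"lines":{"type":"string"}},"required":["motion"],"additionalProperties":false}. motion is a string of 1 to 20 rows, parted by a bar, with the numbers parted by commas; each row has 7 numbers: the finger opening in m, then dx, dy, dz in fractions of the full range, 1 being 800 mm, then a rotation vector rx, ry, rz in shares of 2 rad (1.0 is 2 rad); each row is the pose to reach, as a shift and turn from the pose commanded when the call began, along the tool's axes at that moment; what a row does not reach only later rows make up. A row lasts 1/12 s, in which the tool goes at most 0.0417 m and 0.125 rad, less where a joint would pass 70% of its speed; a pose out of reach is approached as far as the arm can. The fingers move at their own pace and stop on an object; squeeze is the grip in N (left out, the last holds). Time passes only in rows, so rows that do not move let the fingers close. The tool returns the time, the measured TCP pose, the force, the opening and the grip force at its end. only (a regular expression) keeps the lines of the reply that match it, lines (a string "A,B") keeps lines A to B, and quiet returns only ok. Input that does not fit is refused with a message, and nothing moves.
- ctrl.get_obs(): the state, without advancing time (a new reading comes with each control period).
- ctrl.get_image(name): name is "scene" or "top"; returns the picture (480x640x3 uint8, red, green, blue); there is no depth.
- ctrl.camera_params(name): a dict with "fx", "fy", "cx", "cy" (pixels), "T" (4x4, takes a point from camera to world coordinates). Camera axes: x right, y down, z forward; pixel columns grow to the right and rows downward; lengths in m; the calibration is good to about 2 mm. A picture is of the moment at which its call begins. camera_params takes no time and is no camera call.
- ctrl.finish_job(): hands the job in; it is judged then, once.
Trained networks look in the newest picture that a camera, given by its name, has taken for a name from the list of things; names that differ only in an ending like _2 or _b are one class to them, and where a whole thing is asked for, a point or a joint stands for the part that bears it (a point fixed in the world has none). Each returns a list of dicts, best first, with "p" (0 to 1); they miss things now and then, are a little off and sometimes report something else, mostly with a low value. They report only what shows in the picture. A call takes as long as a camera call. They do not tell look-alikes from the thing itself.
- ctrl.find_in(camera, thing): "extent" ([left, top, right, bottom] in pixels, round what is visible of it).
- ctrl.cut_out(camera, thing): "mask" (480x640 bool, what is visible of it) and "extent" ([left, top, right, bottom] in pixels, round what is visible of it).
- ctrl.tip_of(camera, thing): "xy" ([column, row] in pixels: a listed point, or the origin of a listed thing).
The state is a dict: "t": time; "q": joint angles; "dq": joint speeds; "effort": joint torques, N m; "tool_pos": TCP position; "tool_rot": TCP orientation; "contact_force": force on the tool from outside, world axes, zero at the start; "wrist_torque": the same for the moment, N m; "opening": finger opening in m; "grip_force": force on a finger pad.
Only numpy, scipy, OpenCV 4.12 (cv2) and the standard library are available. Lean on these libraries where they do the work, as an engineer would, in place of code of your own. Each camera call takes 0.05 s, during which the arm holds its last target. There are 200 camera calls.

TASK

Slide the yellow test panel straight up out of its slot in the rack, and stand it upright on the steel bed of the colour reader, flat against the grey fence and centred over the round reading window. Press it firmly, but without ramming it, down onto the bed and back against the fence at once, and finish while still holding it pressed like that: do not let go. Leave the other panels in their slots and everything else on the bench where it is.

Things in the scene. Friction and masses are not known exactly. Their poses are not given: they have to be found in the camera images.
- yellow_panel: Yellow rigid plastic test panel, 8 mm thick (its x), 100 mm wide (its y), 125 mm high (its z), 100 to 190 g, the same on both faces (a small white patch near the foot of each). Origin: centre of its bottom edge; z up. It starts upright in one of the three rack slots.
- red_panel: Red panel, same size and frame, in another slot; stays there.
- blue_panel: Blue panel, same size and frame, in another slot; stays there.
- rack: Fixed aluminium rack, 172 (its x) by 130 mm (its y), origin: centre of its underside. Three slots at x = -66, 0, +66 mm hold the panels, width along y, on a 10 mm base. Black ribs guide only the two upright edges, 1 mm play either way, up to 72 mm above the bench: 63 mm of each panel stands free, and it must rise 62 mm to come clear. 58 mm of free air between panels.
- reader: Fixed colour reader, white housing 70 mm high and 130 mm wide with a grey fence and a steel bed on its +x side. Origin: at bench height, midway along the foot of the fence's face. Its x axis points level out of the fence's face, over the bed; its y runs along the fence; z up. At the start of a run x points roughly away from the robot.
- fence: The reader's rigid grey fence, 130 mm wide (y), 16 mm thick. Its flat upright face is the plane x = 0 of the reader, from the bed up to 87 mm above the bench; nothing on the reader is higher. The round black reading window (36 mm across, steel rim) is at y = 0, 53 mm above the bench. Same origin and axes as the reader.
- bed: The reader's rigid level steel bed: top 15 mm above the bench, reaching from the fence's face 90 mm out along the reader's x, 130 mm wide (y). Same origin and axes as the reader.
- ink_tin: Ink tin, 76 mm across, 70 mm high, with a yellow band; bystander. Origin: centre of underside.
- small_tin: Ink tin, 60 mm across, 55 mm high, with a blue band; bystander. Origin: centre of underside.
- jar: Jar with black cap, 56 mm across, 70 mm high; bystander. Origin: centre of underside.
- ink_knife: Ink knife (spatula) lying flat on the bench; bystander.
- roller: Hand ink roller lying on the bench, about 170 mm long, 36 mm high; bystander.
Not all that is in view belongs to the job. Leave any brown or pink look-alike of the rack alone.

How it is judged:
By the outcome, as a careful person would: the job done as asked, in the order asked, and still so for the second after the job is handed in, while the arm keeps its last pose, push and grip.
It also fails if it takes over 53 s, if anything falls off the work surface, if the arm or the gripper's body presses on something with over 40 N, if the wrist force passes 120 N, or if a joint passes its speed limit or range.

## Working session

There is one attempt and no reset: what is moved stays moved. The work goes in short steps, Python scripts to look and compute and a tool call to move; the robot and the scene stay as the last step left them, time stands still between calls to the robot, and variables do not carry over. Pictures are saved under pics/ and viewed, at most 10 in all, crops included, and the job is handed in when it is done.

```bash
ls; mkdir -p pics; python3 - <<'E'
from station import ctrl
import cv2,numpy as np
for n in("scene","top"):
    im=ctrl.get_image(n); cv2.imwrite(f"pics/{n}0.png",im[:,:,::-1])
    p=ctrl.camera_params(n); print(n,p["fx"],p["fy"],p["cx"],p["cy"]);print(np.round(p["T"],4))
    for t in("yellow_panel","red_panel","blue_panel","rack","reader","fence","bed"):
        print(t,[(np.round(d["p"],2),np.round(d["extent"]).tolist()) for d in ctrl.find_in(n,t)][:3],[(np.round(d["p"],2),np.round(d["xy"],1).tolist()) for d in ctrl.tip_of(n,t)][:3])
o=ctrl.get_obs();print(o)
E
```

```text
pics
scene 588.7713962332364 588.7713962332364 327.86942817117836 250.48296569628968
[[-0.6387  0.6646 -0.3879  1.1559]
 [ 0.7694  0.5454 -0.3325  0.5126]
 [-0.0094 -0.5108 -0.8597  1.4313]
 [ 0.      0.      0.      1.    ]]
yellow_panel [(np.float64(0.68), [408.0, 256.0, 435.0, 300.0])] [(np.float64(0.87), [418.7, 291.3])]
red_panel [(np.float64(0.69), [387.0, 274.0, 418.0, 313.0])] [(np.float64(0.85), [397.8, 307.4])]
blue_panel [(np.float64(0.76), [366.0, 284.0, 399.0, 327.0])] [(np.float64(0.78), [379.8, 319.8]), (np.float64(0.2), [315.1, 349.9])]
rack [(np.float64(0.91), [411.0, 331.0, 503.0, 421.0]), (np.float64(0.9), [407.0, 202.0, 486.0, 276.0]), (np.float64(0.7), [301.0, 127.0, 370.0, 191.0])] [(np.float64(0.78), [397.7, 304.3]), (np.float64(0.78), [334.1, 164.5]), (np.float64(0.66), [445.5, 243.7])]
reader [(np.float64(0.96), [236.0, 168.0, 308.0, 253.0]), (np.float64(0.49), [368.0, 285.0, 399.0, 326.0])] [(np.float64(0.56), [269.8, 215.8])]
fence [(np.float64(0.58), [244.0, 188.0, 290.0, 221.0])] [(np.float64(0.94), [266.4, 219.8])]
bed [(np.float64(0.86), [233.0, 209.0, 
[... 1194 characters left out ...]
oat64(0.55), [407.8, 220.5])]
{'t': 1.5, 'q': array([ 1.02801811e+00,  5.27341194e-02,  1.61291610e+00,  1.23963022e-05,
        1.47600007e+00, -1.19008812e-01]), 'dq': array([-0.0013843 ,  0.00032286,  0.00027075,  0.00058546, -0.00058122,
       -0.00092912]), 'effort': array([-3.43101774e-04, -3.93670285e+01, -3.70452654e+01, -3.98726854e-05,
        5.63587928e-04, -7.00371430e-06]), 'tool_pos': array([0.25698811, 0.56969356, 0.23927277]), 'tool_rot': array([-6.60681225e-01, -3.07130489e+00,  7.93304746e-05]), 'contact_force': array([ 0.48429522,  0.54146665, -0.2212098 ]), 'wrist_torque': array([-0.01805611,  0.01760617, -0.08092351]), 'grip_force': 0.0, 'opening': 0.08528308687690925}
```

View pics/scene0.png

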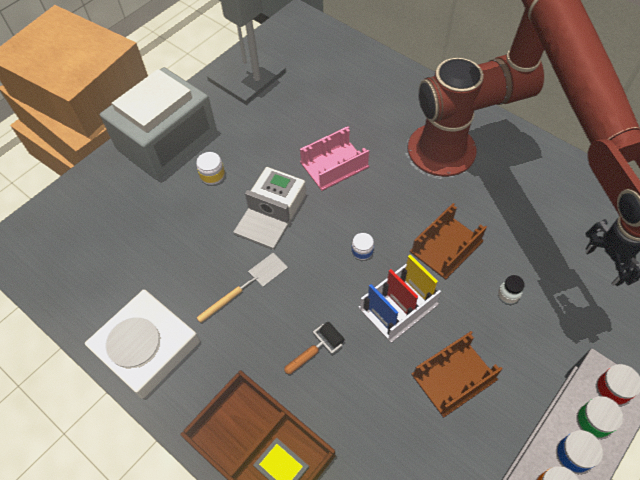

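View pics/top0.png

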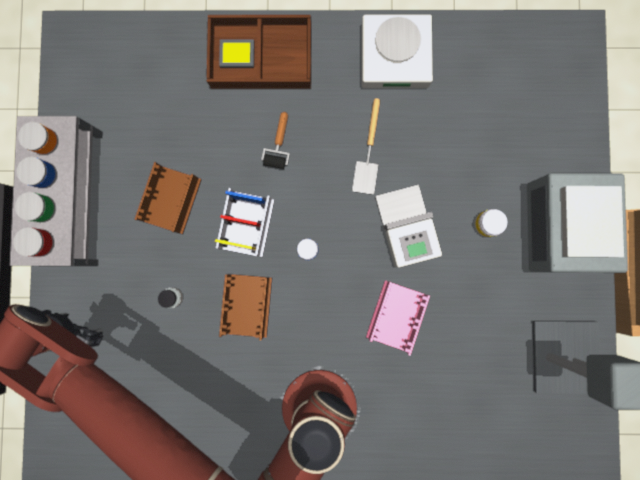

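The scene view shows the yellow panel at about (421,277), in the aluminium rack with red (402,290) and blue (382,305). Look-alikes for it are the yellow sheet in the tray (281,463) and the yellow-band tin (209,167). Look-alikes for the rack are the brown racks (450,240) and (457,372) and the pink one (335,157). I choose the panel standing in the white/aluminium rack, and the reader at (273,205). Next is a close crop plus masks.

```bash
python3 - <<'E'
from station import ctrl
import cv2,numpy as np
I={n:cv2.imread(f"pics/{n}0.png") for n in("scene","top")}
def crop(n,x,y,w=80,h=60,s=5): return cv2.resize(I[n][y:y+h,x:x+w],(400,300),interpolation=cv2.INTER_CUBIC)
a=np.vstack([np.hstack([crop("scene",360,248,108,81),crop("scene",225,165,120,90)]),np.hstack([crop("top",200,180,92,69),crop("top",360,180,120,90)])])
cv2.imwrite("pics/crop0.png",a)
for n in I:
    for t in("bed","fence","yellow_panel"):
        r=ctrl.cut_out(n,t)
        if not r: print(n,t,"none");continue
        m=r[0]["mask"].astype(np.uint8); c=max(cv2.findContours(m,0,2)[0],key=cv2.contourArea)
        np.save(f"pics/{n}_{t}.npy",m)
        print(n,t,round(r[0]["p"],2),np.round(r[0]["extent"]),m.sum(),np.round(cv2.boxPoints(cv2.minAreaRect(c)),1).tolist(),cv2.approxPolyDP(c,3,True)[:,0].tolist())
E
```

```text
scene bed 0.87 [235. 210. 286. 251.] 1323 [[231.89999389648438, 233.8000030517578], [243.3000030517578, 204.60000610351562], [288.29998779296875, 222.10000610351562], [277.0, 251.3000030517578]] [[247, 209], [233, 233], [273, 249], [288, 222]]
scene fence 0.77 [244. 190. 291. 223.] 791 [[240.0, 205.8000030517578], [246.0, 189.1999969482422], [293.6000061035156, 206.5], [287.5, 223.10000610351562]] [[245, 192], [250, 209], [285, 222], [289, 219], [286, 204]]
scene yellow_panel 0.2 [499. 276. 523. 304.] 534 [[494.79998779296875, 297.3999938964844], [508.0, 271.0], [526.7999877929688, 280.3999938964844], [513.5999755859375, 306.79998779296875]] [[518, 276], [507, 277], [499, 289], [500, 298], [506, 303], [514, 302], [521, 292], [523, 281]]
top bed 0.63 [377. 185. 428. 226.] 1346 [[374.6000061035156, 195.89999389648438], [419.20001220703125, 184.10000610351562], [427.0, 213.6999969482422], [382.29998779296875, 225.39999389648438]] [[417, 185], [376, 196], [383, 224], [426, 212]]
top fence 0.83 [387. 210. 434. 226.] 273 [[384.0, 224.1999969482422], [431.29998779296875, 211.3000030517578], [433.0, 217.60000610351562], [385.70001220703125, 230.5]] [[432, 214], [392, 222], [385, 228]]
top yellow_panel 0.61 [216. 240. 258. 250.] 104 [[215.60000610351562, 241.8000030517578], [216.1999969482422, 238.89999389648438], [255.39999389648438, 247.10000610351562], [254.8000030517578, 250.0]] [[216, 240], [255, 249]]
```

View pics/crop0.png

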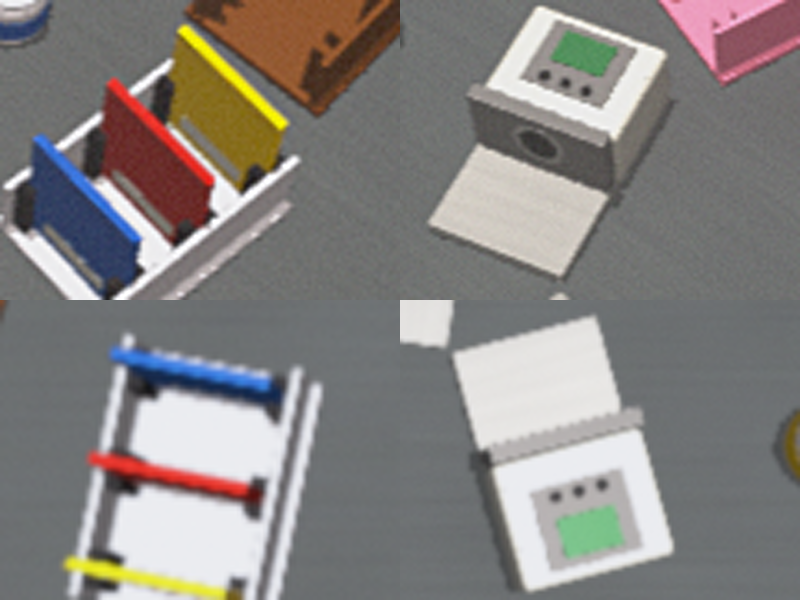

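The crop confirms the choice: the yellow panel stands in the white rack's end slot nearest the robot, with the black ribs and red and blue beside it. The reader's window is at about (267,208) in scene. Now I fit the poses from both views.

```bash
cat > h.py <<'E'
from station import ctrl
import cv2,numpy as np
from scipy.optimize import minimize,least_squares
P={n:ctrl.camera_params(n) for n in("scene","top")}
def proj(n,X):
    p=P[n];T=np.linalg.inv(p["T"]);c=np.atleast_2d(X)@T[:3,:3].T+T[:3,3]
    return np.c_[p["fx"]*c[:,0]/c[:,2]+p["cx"],p["fy"]*c[:,1]/c[:,2]+p["cy"]]
def tri(a,b):  # scene px, top px -> point, ray gap
    R=[]
    for n,u in(("scene",a),("top",b)):
        p=P[n];d=p["T"][:3,:3]@[(u[0]-p["cx"])/p["fx"],(u[1]-p["cy"])/p["fy"],1];R.append((p["T"][:3,3],d/np.linalg.norm(d)))
    (o1,d1),(o2,d2)=R;s=np.linalg.lstsq(np.c_[d1,-d2],o2-o1,rcond=None)[0]
    return (o1+s[0]*d1+o2+s[1]*d2)/2,np.linalg.norm(o1+s[0]*d1-o2-s[1]*d2)
def place(q,pts): # x,y,yaw
    c,s=np.cos(q[2]),np.sin(q[2]);pts=np.atleast_2d(pts);return np.c_[q[0]+c*pts[:,0]-s*pts[:,1],q[1]+s*pts[:,0]+c*pts[:,1],pts[:,2]]
def boxpts(x,z0,z1,hx=.004,hy=.05): return np.array([[x+i*hx,j*hy,z] for i in(-1,1) for j in(-1,1) for z in(z0,z1)])
S=4
def hsvmask(img,col):
    h=cv2.cvtColor(cv2.resize(img,None,fx=S,fy=S,interpolation=cv2.INTER_CUBIC),cv2.COLOR_BGR2HSV);H,s,v=[h[...,i].astype(int) for i in range(3)]
    k={"yellow":(H>22)&(H<40),"red":(H<9)|(H>171),"blue":(H>100)&(H<125)}[col]
    return k&(s>125)&(v>60)
def hull(n,X):
    u=(proj(n,X)+.5)*S-.5;return cv2.convexHull(np.round(u*16).astype(np.int32).reshape(-1,1,2))
def fill(m,h,v): cv2.fillConvexPoly(m,h,v,cv2.LINE_AA,4)
E
cat > fit0.py <<'E'
from h import *
I={n:cv2.imread(f"pics/{n}0.png") for n in P}
def s2(u,v):return 225+(u-400+.5)/3.3333-.5,165+(v+.5)/3.3333-.5
def t2(u,v):return 360+(u-400+.5)/3.3333-.5,180+(v-300+.5)/3.3333-.5
A=[("scene",s2(560,277),(.09,.065,.015)),("scene",s2(430,222),(.09,-.065,.015)),("scene",s2(476,147),(0,-.065,.015)),("scene",s2(610,192),(0,.065,.015)),
("scene",s2(470,97),(0,-.065,.087)),("scene",s2(608,146),(0,.065,.087)),("scene",s2(540,143),(0,0,.053)),
("top",t2(453,353),(.09,.065,.015)),("top",t2(597,317),(.09,-.065,.015)),("top",t2(621,408),(0,-.065,.015)),("top",t2(477,448),(0,.065,.015))]
for a in((0,7),(1,8),(2,9),(3,10)): p,g=tri(A[a[0]][1],A[a[1]][1]);print("bed corner",A[a[0]][2],np.round(p,4),round(g,4))
f=lambda q:np.concatenate([proj(n,place(q,X))[0]-u for n,u,X in A])
for sel in("scene","top",None):
    B=A;A2=[a for a in A if sel in(None,a[0])]
    r=least_squares(lambda q:np.concatenate([proj(n,place(q,X))[0]-u for n,u,X in A2]),[.45,-.2,0.]);print("reader",sel,np.round(r.x,4),np.round(r.fun.reshape(-1,2),1).tolist())
# panels
M={n:{c:hsvmask(I[n],c) for c in("yellow","red","blue")} for n in P}
order=["yellow","red","blue"] # far to near for scene
def cost(q,cams):
    tot=0
    for n in cams:
        x0,y0,x1,y1=[v*S for v in((355,240,450,340) if n=="scene" else (210,180,275,262))]
        lab=np.zeros((480*S,640*S),np.uint8)
        for i,c in enumerate(order):
            fill(lab,hull(n,place(q,boxpts((i-1)*.066,.01,.08))),9); fill(lab,hull(n,place(q,boxpts((i-1)*.066,.08,.135))),i+1)
        L=lab[y0:y1,x0:x1]
        for i,c in enumerate(order): tot+=(((L==i+1)!=M[n][c][y0:y1,x0:x1])&(L!=9)).sum()/S**2
    return tot
c0,_=tri((397.7,304.3),(247.2,222.8));print("rack0",c0)
for cams in(["scene"],["top"],["scene","top"]):
    best=min((minimize(cost,[c0[0],c0[1],y0],args=(cams,),method="Nelder-Mead",options=dict(initial_simplex=np.array([c0[0],c0[1],y0])+np.array([[0,0,0],[.012,0,0],[0,.012,0],[0,0,.1]]))) for y0 in(-.1,-.2)),key=lambda r:r.fun)
    print("rack",cams,np.round(best.x,4),best.fun,"yellow at",np.round(place(best.x,[[-.066,0,.135]]),4))
print("tops tri", [np.round(tri(proj("scene",place(best.x,[[-.066,s*.05,.135]]))[0],proj("top",place(best.x,[[-.066,s*.05,.135]]))[0])[0],4).tolist() for s in(1,-1)])
E
python3 fit0.py
```

```text
bed corner (0.09, 0.065, 0.015) [ 0.6084 -0.1613  0.0146] 0.0007
bed corner (0.09, -0.065, 0.015) [ 0.6395 -0.2856  0.0155] 0.0034
bed corner (0, -0.065, 0.015) [ 0.5597 -0.3054  0.0208] 0.002
bed corner (0, 0.065, 0.015) [ 0.5238 -0.1801  0.0276] 0.0023
reader scene [ 0.5361 -0.2456  0.2675] [[1.1, -0.3], [-0.4, 0.3], [0.7, -0.9], [0.3, 0.7], [-0.7, -0.5], [-0.9, 0.2], [-0.1, 0.3]]
reader top [ 0.5404 -0.246   0.2576] [[-0.5, -0.8], [-0.4, -1.2], [0.6, 1.4], [0.3, 0.6]]
reader None [ 0.5377 -0.2456  0.2615] [[0.5, 0.1], [-0.9, 0.5], [0.4, -0.6], [-0.1, 1.2], [-1.0, -0.2], [-1.3, 0.7], [-0.4, 0.7], [-0.7, 0.2], [-0.7, -0.3], [0.4, 2.2], [0.2, 1.6]]
rack0 [0.52695972 0.21233045 0.01286373]
rack ['scene'] [ 0.5254  0.2146 -0.2111] 444.5625 yellow at [[0.4609 0.2284 0.135 ]]
rack ['top'] [ 0.5255  0.2156 -0.211 ] 130.5 yellow at [[0.4609 0.2295 0.135 ]]
rack ['scene', 'top'] [ 0.5253  0.215  -0.2139] 579.9375 yellow at [[0.4608 0.229  0.135 ]]
tops tri [[0.4714, 0.2778, 0.135], [0.4502, 0.1801, 0.135]]
```

```bash
cat > fit1.py <<'E'
from h import *
import re
src=open("fit0.py").read()
exec(src.split("c0,_=tri")[0].split("for a in((0,7)")[0].split("from h import *")[1]);exec("M={n:"+src.split("M={n:")[1].split("def cost")[0])
A[9]=("top",A[9][1],(0,-.065,.087));A[10]=("top",A[10][1],(0,.065,.087))
r=least_squares(lambda q:np.concatenate([proj(n,place(q,X))[0]-u for n,u,X in A]),[.54,-.24,.26],loss="soft_l1");print("reader corners",np.round(r.x,4),np.round((r.fun).reshape(-1,2),1).tolist())
G={n:cv2.cvtColor(cv2.resize(I[n],None,fx=S,fy=S,interpolation=cv2.INTER_CUBIC),cv2.COLOR_BGR2GRAY)>135 for n in P}
def bx(x0,x1,hy,z0,z1):return np.array([[x,y,z] for x in(x0,x1) for y in(-hy,hy) for z in(z0,z1)])
def bc(q,cams):
    t=0
    for n in cams:
        lab=np.full((480*S,640*S),9,np.uint8)
        fill(lab,hull(n,place(q,bx(0,.105,.078,0,0))),0);fill(lab,hull(n,place(q,bx(0,.09,.065,0,.015))),8);fill(lab,hull(n,place(q,bx(0,.09,.065,.015,.015))),1)
        fill(lab,hull(n,place(q,bx(-.1,0,.065,0,.07))),9);fill(lab,hull(n,place(q,bx(-.016,0,.065,0,.087))),0)
        t+=(((lab==1)!=G[n])&(lab<2)).sum()/S**2
    return t
for cams in(["scene"],["top"],["scene","top"]):
    b=minimize(bc,r.x,args=(cams,),method="Nelder-Mead",options=dict(initial_simplex=r.x+np.array([[0,0,0],[.008,0,0],[0,.008,0],[0,0,.05]])));print("reader bed",cams,np.round(b.x,4),b.fun)
def cost(q):
    tot=0
    for n in P:
        x0,y0,x1,y1=[v*S for v in((355,240,450,340) if n=="scene" else (210,180,275,262))]
        lab=np.zeros((480*S,640*S),np.uint8)
        for i in range(3):
            fill(lab,hull(n,place(q,boxpts((i-1)*.066,.01,.085))+[0,0,q[3]]),9); fill(lab,hull(n,place(q,boxpts((i-1)*.066,.085,.135))+[0,0,q[3]]),i+1)
        L=lab[y0:y1,x0:x1]
        for i,c in enumerate(("yellow","red","blue")): tot+=(((L==i+1)!=M[n][c][y0:y1,x0:x1])&(L!=9)).sum()/S**2
    return tot
x=np.array([.5253,.215,-.212,0]);b=minimize(cost,x,method="Nelder-Mead",options=dict(initial_simplex=x+np.vstack([np.zeros(4),np.diag([.006,.006,.05,.01])])));print("rack+z",np.round(b.x,4),b.fun)
h=cv2.cvtColor(I["scene"],cv2.COLOR_BGR2HSV)
out=[]
for n,(x0,y0,w,hh) in (("scene",(360,248,108,81)),("scene",(225,165,120,90)),("top",(200,180,92,69)),("top",(360,180,120,90))):
    im=I[n].copy();k=400/w;c=cv2.resize(im[y0:y0+hh,x0:x0+w],(400,300),interpolation=cv2.INTER_CUBIC)
    for X in [place(b.x,boxpts(-.066,.135,.135)[[0,2,6,4]]),place(r.x,bx(0,.09,.065,.015,.015)[[0,2,6,4]]),place(r.x,bx(-.016,0,.065,.087,.087)[[0,2,6,4]])]:
        u=(proj(n,X)-[x0,y0]+.5)*k-.5;cv2.polylines(c,[np.round(u).astype(int)],True,(255,0,255),1)
    out.append(c)
cv2.imwrite("pics/ov.png",np.vstack([np.hstack(out[:2]),np.hstack(out[2:])]))
E
python3 fit1.py
```

```text
reader corners [ 0.5364 -0.2446  0.2521] [[0.7, 0.1], [-0.5, 0.2], [1.1, -0.9], [0.3, 1.3], [-0.3, -0.5], [-0.8, 0.8], [0.1, 0.6], [-0.8, 0.4], [-0.7, 0.3], [5.0, 0.2], [2.4, -0.3]]
reader bed ['scene'] [ 0.5324 -0.248   0.259 ] 322.5625
reader bed ['top'] [ 0.5401 -0.2478  0.2959] 354.1875
reader bed ['scene', 'top'] [ 0.5384 -0.2474  0.2659] 713.125
rack+z [ 5.257e-01  2.154e-01 -2.145e-01  4.000e-04] 556.625
```

View pics/ov.png

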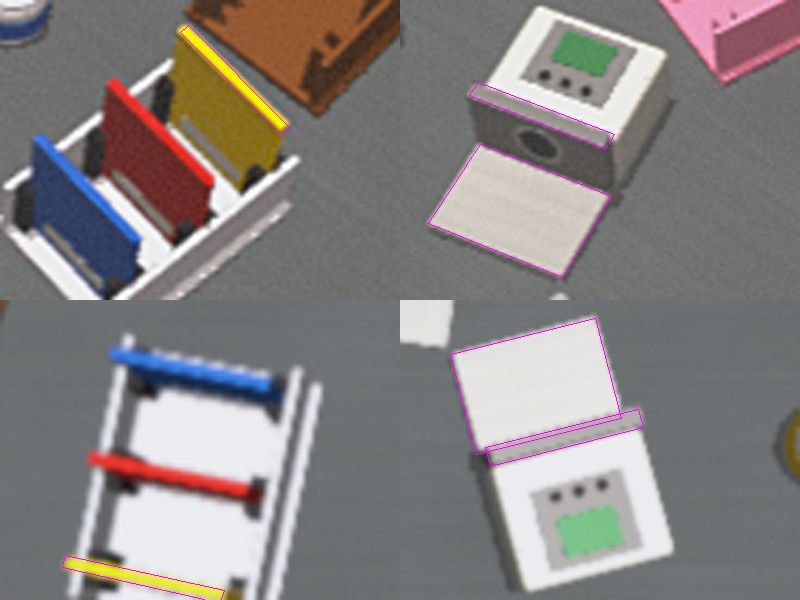

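The overlay matches the panel top edge, the bed and the fence in both views. The rack's height offset is only 0.4 mm. Next is the shift and turn to hover over the yellow panel.

```bash
cat > go.py <<'E'
import sys;from h import *
from scipy.spatial.transform import Rotation as R
def rel(pos,yaw):  # world TCP goal, world yaw of tool y axis
    o=ctrl.get_obs();C=R.from_rotvec(o["tool_rot"]);res=[]
    for s in(1,-1):
        y=s*np.array([np.cos(yaw),np.sin(yaw),0]);z=np.array([0,0,-1.]);x=np.cross(y,z)
        G=R.from_matrix(np.c_[x,y,z]);res.append((C.inv()*G).as_rotvec())
    print("t",round(o["t"],2),"pos",np.round(o["tool_pos"],4),"shift",np.round(C.inv().apply(np.array(pos)-o["tool_pos"]),4),"turns",np.round(res,3).tolist(),"F",np.round(o["contact_force"],1),"M",np.round(o["wrist_torque"],2),"open",round(o["opening"],4),"grip",round(o["grip_force"],1),"q",np.round(o["q"],2))
    print("tool axes (cols, world)\n",np.round(C.as_matrix(),3))
if __name__=="__main__": rel([float(v) for v in sys.argv[1:4]],float(sys.argv[4]))
E
python3 go.py .4612 .2294 .239 -.2145
```

```text
t 1.8 pos [0.257  0.5697 0.2393] shift [-3.261e-01 -2.262e-01  3.000e-04] turns [[-0.0, 0.0, 1.361], [-0.0, -0.0, -1.78]] F [ 0.1  0.3 -0. ] M [0.01 0.   0.01] open 0.085 grip 0.0 q [ 1.03  0.05  1.61  0.    1.48 -0.12]
tool axes (cols, world)
 [[-0.912  0.411 -0.   ]
 [ 0.411  0.912 -0.   ]
 [ 0.    -0.    -1.   ]]
```

Careful with the scale: shifts go in shares of 800 mm and turns go in shares of 2 rad. That gives: -0.326 m / 0.8 = -0.4075, -0.226 m / 0.8 = -0.2825, 1.361 rad / 2 = 0.6805.

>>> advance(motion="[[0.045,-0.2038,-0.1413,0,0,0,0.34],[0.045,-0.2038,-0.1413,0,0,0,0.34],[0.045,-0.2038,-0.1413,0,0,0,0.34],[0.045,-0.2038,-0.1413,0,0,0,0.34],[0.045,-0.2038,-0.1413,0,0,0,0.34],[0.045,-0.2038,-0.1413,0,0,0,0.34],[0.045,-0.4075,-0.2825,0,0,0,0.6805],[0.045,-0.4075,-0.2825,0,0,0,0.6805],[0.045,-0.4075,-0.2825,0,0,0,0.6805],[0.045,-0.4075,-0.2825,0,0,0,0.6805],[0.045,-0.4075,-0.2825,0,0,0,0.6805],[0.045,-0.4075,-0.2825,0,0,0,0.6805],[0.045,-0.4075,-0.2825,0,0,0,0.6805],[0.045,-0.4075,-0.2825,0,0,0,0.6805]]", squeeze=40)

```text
refused: motion: the value is not of type 'string' (schema: type "string"). Nothing was moved.
```

Refused on format, not on reach. It needs rows parted by a bar, with the numbers parted by commas.

>>> advance(motion="0.045,-0.2038,-0.1413,0,0,0,0.34 | 0.045,-0.2038,-0.1413,0,0,0,0.34 | 0.045,-0.2038,-0.1413,0,0,0,0.34 | 0.045,-0.2038,-0.1413,0,0,0,0.34 | 0.045,-0.2038,-0.1413,0,0,0,0.34 | 0.045,-0.2038,-0.1413,0,0,0,0.34 | 0.045,-0.4075,-0.2825,0,0,0,0.6805 | 0.045,-0.4075,-0.2825,0,0,0,0.6805 | 0.045,-0.4075,-0.2825,0,0,0,0.6805 | 0.045,-0.4075,-0.2825,0,0,0,0.6805 | 0.045,-0.4075,-0.2825,0,0,0,0.6805 | 0.045,-0.4075,-0.2825,0,0,0,0.6805 | 0.045,-0.4075,-0.2825,0,0,0,0.6805 | 0.045,-0.4075,-0.2825,0,0,0,0.6805", squeeze=40)

```text
t: 2.97
tool_pos: [0.4613, 0.2295, 0.2394]
tool_rot: [-2.445, -1.973, -0.0]
contact_force: [0.9, 1.0, 0.4]
opening: 0.0451
grip_force: 0.0
```

```bash
python3 go.py .4612 .2294 .100 -.2145
```

```text
t 2.97 pos [0.4613 0.2295 0.2394] shift [-0.0002 -0.      0.1394] turns [[-0.0, -0.0, 0.001], [0.0, -0.0, -3.14]] F [0.9 1.  0.4] M [-0.02 -0.   -0.03] open 0.0451 grip 0.0 q [ 0.32 -0.21  1.86  0.    1.49  0.53]
tool axes (cols, world)
 [[ 0.211  0.977 -0.   ]
 [ 0.977 -0.211  0.   ]
 [ 0.    -0.    -1.   ]]
```

Scaled: 0.139 m / 0.8 = 0.1738, 0.12 m / 0.8 = 0.15.

>>> advance(motion="0.045,0,0,0.0438,0,0,0 | 0.045,0,0,0.0875,0,0,0 | 0.045,0,0,0.125,0,0,0 | 0.045,0,0,0.15,0,0,0 | 0.045,0,0,0.1738,0,0,0 | 0.045,0,0,0.1738,0,0,0")

```text
t: 3.47
tool_pos: [0.4574, 0.2296, 0.0955]
tool_rot: [-2.44, -1.974, 0.013]
contact_force: [-1.5, -0.4, -0.1]
opening: 0.0452
grip_force: 0.0
```

```bash
python3 - <<'E'
from h import *
I={n:ctrl.get_image(n)[:,:,::-1] for n in("scene","top")}
c=lambda n,x,y:cv2.resize(I[n][y:y+90,x:x+120],(400,300),interpolation=cv2.INTER_CUBIC)
cv2.imwrite("pics/grasp.png",np.hstack([c("scene",350,235),c("top",195,190)]))
E
```

```text
(no output)
```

View pics/grasp.png

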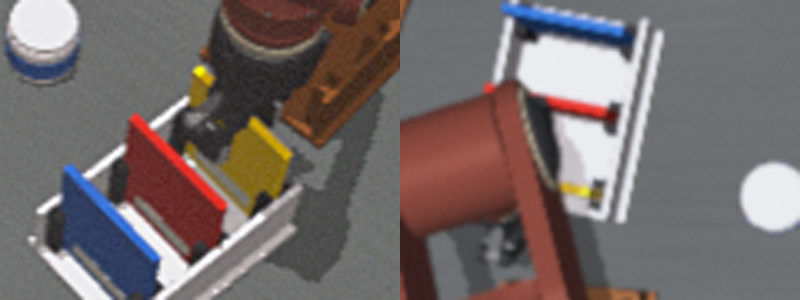

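The scene crop shows the fingers straddling the middle of the yellow panel at about (230,130) in the crop, clear of red. Re-reading the settled pose.

```bash
python3 go.py .4612 .2294 .100 -.2145
```

```text
t 3.57 pos [0.4604 0.2304 0.1   ] shift [-0.0008  0.0009  0.    ] turns [[-0.001, 0.001, 0.003], [-0.001, -0.002, -3.139]] F [-0.4  0.5  0.1] M [-0.03 -0.04  0.05] open 0.0452 grip 0.0 q [ 0.32 -0.08  1.99  0.    1.24  0.53]
tool axes (cols, world)
 [[ 0.21   0.978 -0.001]
 [ 0.978 -0.21  -0.   ]
 [-0.001 -0.001 -1.   ]]
```

>>> advance(motion="0.0,0,0,0,0,0,0 | 0,0,0,0,0,0,0 | 0,0,0,0,0,0,0 | 0,0,0,0,0,0,0 | 0,0,0,0,0,0,0 | 0,0,0,0,0,0,0 | 0,0,0,0,0,0,0 | 0,0,0,0,0,0,0", squeeze=25)

```text
t: 4.23
tool_pos: [0.4619, 0.2303, 0.1022]
tool_rot: [-2.445, -1.972, -0.003]
contact_force: [-3.2, 1.0, 5.8]
opening: 0.0076
grip_force: 28.1
```

```bash
python3 go.py .4612 .2294 .100 -.2145
```

```text
t 4.23 pos [0.4619 0.2303 0.1022] shift [-0.001  -0.0005  0.0022] turns [[0.001, -0.002, 0.001], [0.003, 0.002, -3.141]] F [-3.2  1.   5.8] M [0.21 0.56 0.2 ] open 0.0076 grip 28.1 q [ 0.32 -0.08  1.99  0.    1.24  0.53]
tool axes (cols, world)
 [[ 0.212  0.977  0.001]
 [ 0.977 -0.212  0.001]
 [ 0.002  0.001 -1.   ]]
```

Scaled: -0.015 m / 0.8 = -0.0188, -0.0005 m / 0.8 = -0.0006.

>>> advance(motion="0,0,-0.0006,0,0,0,0 | 0,0,-0.0006,0,0,0,0 | 0,0,-0.0006,-0.0063,0,0,0 | 0,0,-0.0006,-0.0125,0,0,0 | 0,0,-0.0006,-0.0188,0,0,0 | 0,0,-0.0006,-0.0188,0,0,0", squeeze=90)

```text
t: 4.73
tool_pos: [0.4614, 0.2299, 0.1166]
tool_rot: [2.446, 1.971, 0.003]
contact_force: [1.0, 0.4, -0.7]
opening: 0.007
grip_force: 87.7
```

```bash
python3 go.py .4612 .2294 .100 -.2145
```

```text
t 4.73 pos [0.4614 0.2299 0.1166] shift [-0.0005 -0.0001  0.0166] turns [[0.002, -0.001, 0.0], [0.002, 0.003, -3.141]] F [ 1.   0.4 -0.7] M [-0.03 -0.03  0.05] open 0.007 grip 87.7 q [ 0.32 -0.1   1.98 -0.    1.26  0.53]
tool axes (cols, world)
 [[ 0.213  0.977  0.002]
 [ 0.977 -0.213  0.001]
 [ 0.001  0.002 -1.   ]]
```

Scaled: -0.125 m / 0.8 = -0.1563, -0.1 m / 0.8 = -0.125.

>>> advance(motion="0,0,0,-0.01,0,0,0 | 0,0,0,-0.0225,0,0,0 | 0,0,0,-0.035,0,0,0 | 0,0,0,-0.0475,0,0,0 | 0,0,0,-0.06,0,0,0 | 0,0,0,-0.0725,0,0,0 | 0,0,0,-0.0938,0,0,0 | 0,0,0,-0.125,0,0,0 | 0,0,0,-0.1563,0,0,0 | 0,0,0,-0.1563,0,0,0 | 0,0,0,-0.1563,0,0,0")

```text
t: 5.65
tool_pos: [0.4616, 0.2301, 0.2428]
tool_rot: [2.445, 1.971, 0.006]
contact_force: [-0.4, -0.2, -2.4]
opening: 0.0069
grip_force: 88.2
```

```bash
python3 - <<'E'
from h import *
I={n:ctrl.get_image(n)[:,:,::-1] for n in("scene","top")}
c=lambda n,x,y:cv2.resize(I[n][y:y+90,x:x+120],(400,300),interpolation=cv2.INTER_CUBIC)
cv2.imwrite("pics/lift.png",np.hstack([c("scene",350,225),c("top",195,180)]))
cv2.imwrite("pics/scene1.png",I["scene"])
E
python3 go.py .54 -.245 .24 .252
```

```text
t 5.75 pos [0.46   0.2296 0.2392] shift [-0.4468  0.1789 -0.0007] turns [[-0.002, 0.0, -0.466], [0.001, 0.003, 2.676]] F [-0.   0.7 -2. ] M [-0.02 -0.01  0.01] open 0.0072 grip 88.2 q [ 0.32 -0.22  1.87  0.    1.49  0.53]
tool axes (cols, world)
 [[ 0.212  0.977 -0.002]
 [ 0.977 -0.212 -0.001]
 [-0.001 -0.002 -1.   ]]
```

View pics/lift.png

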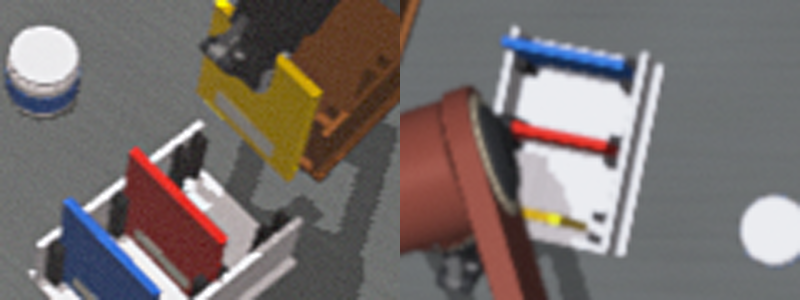

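The lift came out clean: the yellow panel hangs upright at about (265,100) in the crop, its slot is empty, and red and blue are still in theirs. Now carrying it over the bed.

```bash
python3 go.py .5558 -.2396 .24 .252
```

```text
t 5.75 pos [0.46   0.2296 0.2392] shift [-0.4382  0.1932 -0.0007] turns [[-0.002, 0.0, -0.466], [0.001, 0.003, 2.676]] F [-0.   0.7 -2. ] M [-0.02 -0.01  0.01] open 0.0072 grip 88.2 q [ 0.32 -0.22  1.87  0.    1.49  0.53]
tool axes (cols, world)
 [[ 0.212  0.977 -0.002]
 [ 0.977 -0.212 -0.001]
 [-0.001 -0.002 -1.   ]]
```

Scaled: -0.438 m / 0.8 = -0.5475, -0.43 m / 0.8 = -0.5375, -0.466 rad / 2 = -0.233.

>>> advance(motion="0,-0.0188,0.0088,0,0,0,-0.008 | 0,-0.05,0.0225,0,0,0,-0.0215 | 0,-0.0913,0.04,0,0,0,-0.039 | 0,-0.135,0.06,0,0,0,-0.0575 | 0,-0.1788,0.0788,0,0,0,-0.076 | 0,-0.2225,0.0975,0,0,0,-0.0945 | 0,-0.2663,0.1175,0,0,0,-0.1135 | 0,-0.31,0.1363,0,0,0,-0.132 | 0,-0.3538,0.1563,0,0,0,-0.1505 | 0,-0.3975,0.175,0,0,0,-0.169 | 0,-0.4413,0.195,0,0,0,-0.1875 | 0,-0.485,0.2138,0,0,0,-0.2065 | 0,-0.5188,0.2288,0,0,0,-0.2205 | 0,-0.5375,0.2375,0,0,0,-0.2285 | 0,-0.5475,0.2413,0,0,0,-0.233 | 0,-0.5475,0.2413,0,0,0,-0.233 | 0,-0.5475,0.2413,0,0,0,-0.233 | 0,-0.5475,0.2413,0,0,0,-0.233 | 0,-0.5475,0.2413,0,0,0,-0.233")

```text
t: 7.33
tool_pos: [0.5562, -0.2378, 0.2401]
tool_rot: [-1.922, -2.484, -0.0]
contact_force: [0.7, -0.3, -0.8]
opening: 0.0072
grip_force: 87.9
```

```bash
python3 go.py .5558 -.2396 .24 .252
```

```text
t 7.33 pos [ 0.5562 -0.2378  0.2401] shift [-0.0016 -0.0008  0.0001] turns [[-0.0, -0.001, 0.001], [0.001, -0.0, -3.14]] F [ 0.7 -0.3 -0.8] M [-0.02 -0.02 -0.  ] open 0.0072 grip 87.9 q [-0.53  0.01  1.66  0.    1.48 -0.78]
tool axes (cols, world)
 [[-0.251  0.968 -0.   ]
 [ 0.968  0.251  0.001]
 [ 0.001 -0.    -1.   ]]
```

>>> advance(motion="0,-0.002,-0.001,0.025,0,0,0 | 0,-0.002,-0.001,0.0563,0,0,0 | 0,-0.002,-0.001,0.0875,0,0,0 | 0,-0.002,-0.001,0.1125,0,0,0 | 0,-0.002,-0.001,0.1313,0,0,0 | 0,-0.002,-0.001,0.1438,0,0,0 | 0,-0.002,-0.001,0.1525,0,0,0 | 0,-0.002,-0.001,0.1525,0,0,0 | 0,-0.002,-0.001,0.1525,0,0,0")

```text
t: 8.08
tool_pos: [0.5563, -0.2408, 0.119]
tool_rot: [1.924, 2.483, 0.0]
contact_force: [-0.0, 0.5, -1.0]
opening: 0.0071
grip_force: 88.0
```

```bash
python3 - <<'E'
from h import *
I={n:ctrl.get_image(n)[:,:,::-1] for n in("scene","top")}
for n in I: cv2.imwrite(f"pics/{n}2.png",I[n])
c=lambda n,x,y:cv2.resize(I[n][y:y+75,x:x+100],(400,300),interpolation=cv2.INTER_CUBIC)
cv2.imwrite("pics/over.png",np.hstack([c("scene",225,165),c("top",360,175)]))
E
python3 go.py .5558 -.2396 .1165 .252
```

```text
t 8.18 pos [ 0.5568 -0.2414  0.1199] shift [ 0.002  -0.0006  0.0034] turns [[0.002, 0.002, 0.0], [-0.003, 0.003, -3.141]] F [ 0.1 -0.  -0.2] M [-0.02 -0.03  0.  ] open 0.0069 grip 88.0 q [-0.53  0.11  1.76  0.    1.27 -0.78]
tool axes (cols, world)
 [[-0.249  0.968  0.002]
 [ 0.968  0.249 -0.001]
 [-0.002  0.002 -1.   ]]
```

View pics/over.png

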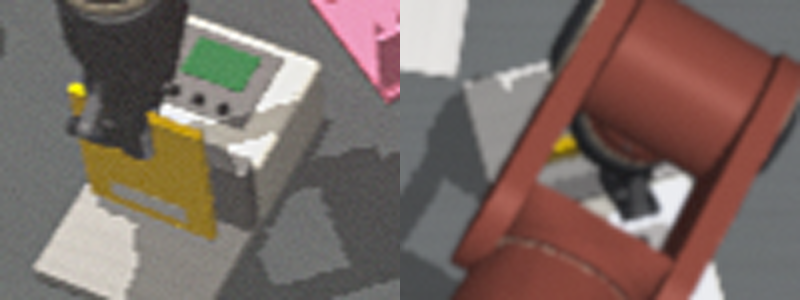

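The scene crop shows the panel upright above the bed, bottom edge from about (95,190) to (215,237) in the crop, with the fence behind it. The arm mostly hides the top view. I'll fit the panel's in-hand offset from the scene mask.

```bash
cat > fit2.py <<'E'
import sys;from h import *
f=sys.argv[1];tcp=np.array([float(v) for v in sys.argv[2:5]]);rq=np.array([.5364,-.2446,.252])
M=cv2.morphologyEx(hsvmask(cv2.imread(f),"yellow").astype(np.uint8),cv2.MORPH_CLOSE,np.ones((41,41)))>0
x0,y0,x1,y1=[v*S for v in(235,190,300,245)]
def cost(p,yaw):
    q=[tcp[0]-np.sin(yaw)*p[0],tcp[1]+np.cos(yaw)*p[0],yaw];z=tcp[2]-p[1]
    L=np.zeros((480*S,640*S),np.uint8);fill(L,hull("scene",place(q,boxpts(0,z+.05,z+.125))),9);fill(L,hull("scene",place(q,boxpts(0,z,z+.055))),1)
    return (((L==1)!=M)&(L!=9))[y0:y1,x0:x1].sum()/S**2
for yaw in(.23,.24,.252,.265,.28):
    b=minimize(cost,[0,.0915],args=(yaw,),method="Nelder-Mead",options=dict(initial_simplex=[[0,.0915],[.006,.0915],[0,.098]]))
    d=tcp[:2]+b.x[0]*np.array([-np.sin(yaw),np.cos(yaw)])-rq[:2];c,s=np.cos(rq[2]),np.sin(rq[2])
    print(yaw,"lateral off, tcp-bottom",np.round(b.x,4),"cost",round(b.fun,1),"panel in reader x,y",np.round([c*d[0]+s*d[1],-s*d[0]+c*d[1]],4))
E
python3 fit2.py pics/scene2.png .5565 -.2410 .1190; python3 fit2.py pics/scene1.png .4614 .23 .2415 >/dev/null; python3 go.py .5558 -.2396 .1165 .252 | head -1
```

```text
0.23 lateral off, tcp-bottom [-0.0003  0.0828] cost 71.8 panel in reader x,y [ 0.0204 -0.0018]
0.24 lateral off, tcp-bottom [0.0013 0.0835] cost 72.5 panel in reader x,y [ 0.0204 -0.0002]
0.252 lateral off, tcp-bottom [0.0005 0.0837] cost 74.7 panel in reader x,y [ 0.0204 -0.001 ]
0.265 lateral off, tcp-bottom [-0.0017  0.0836] cost 76.9 panel in reader x,y [ 0.0204 -0.0032]
0.28 lateral off, tcp-bottom [-0.0027  0.0839] cost 79.9 panel in reader x,y [ 0.0204 -0.0042]
t 8.18 pos [ 0.5568 -0.2414  0.1199] shift [ 0.002  -0.0006  0.0034] turns [[0.002, 0.002, 0.0], [-0.003, 0.003, -3.141]] F [ 0.1 -0.  -0.2] M [-0.02 -0.03  0.  ] open 0.0069 grip 88.0 q [-0.53  0.11  1.76  0.    1.27 -0.78]
```

```bash
python3 - <<'E'
from h import *
q=[.5565,-.2410,.252]
for zb in(.0275,.0355):
    print(zb,np.round(proj("scene",place(q,[[.004,-.05,zb],[.004,.05,zb],[.004,-.05,zb+.125],[.004,.05,zb+.125]])),1).tolist())
n="scene";im=cv2.imread("pics/scene2.png")
c=cv2.resize(im[180:240,235:295],(600,600),interpolation=cv2.INTER_CUBIC)
for zb,col in((.0275,(255,0,255)),(.0355,(255,255,0))):
    u=((proj(n,place(q,[[.004,-.05,zb],[.004,.05,zb],[.004,.05,zb+.125],[.004,-.05,zb+.125]]))-[235,180]+.5)*10-.5).round().astype(int);cv2.polylines(c,[u],True,col,1)
cv2.imwrite("pics/ov2.png",c)
E
```

```text
0.0275 [[247.9, 213.3], [278.6, 225.6], [242.1, 187.2], [274.8, 199.9]]
0.0355 [[247.6, 211.8], [278.4, 224.0], [241.7, 185.4], [274.5, 198.1]]
```

View pics/ov2.png

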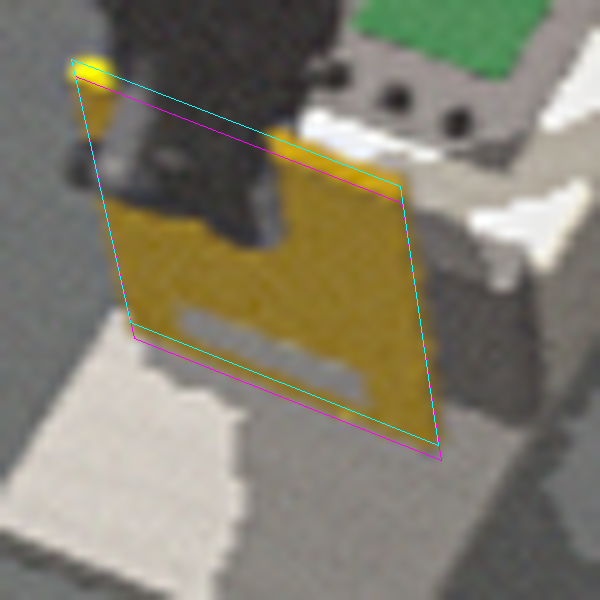

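The overlay agrees within about 3 mm in height and about 1 mm laterally. The panel bottom runs from (140,345) to (438,452) in the crop. I'll find the bed by touch.

Scaled: 0.01 m / 0.8 = 0.0125, 0.004 m / 0.8 = 0.005.

>>> advance(motion="0,0,0,0.005,0,0,0 | 0,0,0,0.01,0,0,0 | 0,0,0,0.0125,0,0,0 | 0,0,0,0.0125,0,0,0 | 0,0,0,0.0125,0,0,0")

```text
t: 8.6
tool_pos: [0.5557, -0.241, 0.108]
tool_rot: [-1.924, -2.482, 0.0]
contact_force: [0.3, 0.2, -1.1]
opening: 0.007
grip_force: 88.0
```

>>> advance(motion="0,0,0,0.0013,0,0,0 | 0,0,0,0.0025,0,0,0 | 0,0,0,0.0025,0,0,0 | 0,0,0,0.0025,0,0,0")

```text
t: 8.93
tool_pos: [0.5563, -0.2413, 0.1073]
tool_rot: [1.924, 2.482, -0.0]
contact_force: [-1.0, 0.3, 4.1]
opening: 0.0072
grip_force: 88.9
```

```bash
python3 go.py .5558 -.2396 .1165 .252
```

```text
t 8.93 pos [ 0.5563 -0.2413  0.1073] shift [ 0.0018 -0.     -0.0092] turns [[0.0, 0.001, -0.0], [0.001, -0.001, 3.142]] F [-1.   0.3  4.1] M [ 0.21  0.39 -0.  ] open 0.0072 grip 88.9 q [-0.53  0.12  1.77 -0.    1.25 -0.78]
tool axes (cols, world)
 [[-0.249  0.968  0.001]
 [ 0.968  0.249 -0.001]
 [-0.001  0.    -1.   ]]
```

Bed contact is at TCP z ≈ 0.107, where predicted. I'll lift 2 mm and go to the fence by touch.

Careful with the scale: shifts go in shares of 800 mm and turns go in shares of 2 rad. That gives: -0.013 m / 0.8 = -0.0163, -0.011 m / 0.8 = -0.0138.

>>> advance(motion="0,0,0,-0.0031,0,0,0 | 0,0,-0.0038,-0.0031,0,0,0 | 0,0,-0.0088,-0.0031,0,0,0 | 0,0,-0.0138,-0.0031,0,0,0 | 0,0,-0.0163,-0.0031,0,0,0 | 0,0,-0.0163,-0.0031,0,0,0 | 0,0,-0.0163,-0.0031,0,0,0")

```text
t: 9.52
tool_pos: [0.5431, -0.2443, 0.1086]
tool_rot: [-1.925, -2.482, -0.0]
contact_force: [-0.1, 0.9, -0.8]
opening: 0.007
grip_force: 88.0
```

>>> advance(motion="0,0,-0.0013,0,0,0,0 | 0,0,-0.0025,0,0,0,0 | 0,0,-0.0025,0,0,0,0 | 0,0,-0.0025,0,0,0,0")

```text
t: 9.85
tool_pos: [0.5418, -0.2447, 0.1089]
tool_rot: [1.924, 2.482, 0.001]
contact_force: [2.2, -0.9, -2.5]
opening: 0.0068
grip_force: 87.9
```

```bash
python3 go.py .5558 -.2396 .1165 .252
```

```text
t 9.85 pos [ 0.5418 -0.2447  0.1089] shift [ 0.0015  0.0148 -0.0076] turns [[0.001, 0.0, 0.0], [-0.001, 0.002, -3.141]] F [ 2.2 -0.9 -2.5] M [ 0.08 -0.47  0.14] open 0.0068 grip 87.9 q [-0.55  0.1   1.79  0.    1.25 -0.8 ]
tool axes (cols, world)
 [[-0.25   0.968  0.001]
 [ 0.968  0.25  -0.   ]
 [-0.     0.001 -1.   ]]
```

Scaled: -0.002 m / 0.8 = -0.0025, -0.001 m / 0.8 = -0.0013.

>>> advance(motion="0,0,-0.0013,0,0,0,0 | 0,0,-0.0025,0,0,0,0 | 0,0,-0.0025,0,0,0,0 | 0,0,-0.0025,0,0,0,0 | 0,0,-0.0025,0,0,0,0")

```text
t: 10.27
tool_pos: [0.5413, -0.2449, 0.1091]
tool_rot: [1.922, 2.481, 0.005]
contact_force: [7.4, 1.6, -4.6]
opening: 0.0069
grip_force: 87.7
```

```bash
python3 go.py .5558 -.2396 .1165 .252;python3 go.py .5558 -.2396 .1165 .252|head -1
```

```text
t 10.27 pos [ 0.5413 -0.2449  0.1091] shift [ 0.0015  0.0154 -0.0074] turns [[0.005, 0.001, 0.001], [-0.002, 0.008, -3.141]] F [ 7.4  1.6 -4.6] M [ 0.34 -1.49  0.29] open 0.0069 grip 87.7 q [-0.55  0.09  1.8   0.    1.25 -0.8 ]
tool axes (cols, world)
 [[-0.25   0.968  0.005]
 [ 0.968  0.25   0.   ]
 [-0.001  0.005 -1.   ]]
t 10.27 pos [ 0.5413 -0.2449  0.1091] shift [ 0.0015  0.0154 -0.0074] turns [[0.005, 0.001, 0.001], [-0.002, 0.008, -3.141]] F [ 7.4  1.6 -4.6] M [ 0.34 -1.49  0.29] open 0.0069 grip 87.7 q [-0.55  0.09  1.8   0.    1.25 -0.8 ]
```

Scaled: 0.004 m / 0.8 = 0.005, 0.003 m / 0.8 = 0.0038, -0.012 rad / 2 = -0.006.

>>> advance(motion="0,0,0,0.0013,0.001,0,-0.0025 | 0,0,0,0.0025,0.002,0,-0.005 | 0,0,0,0.0038,0.003,0,-0.006 | 0,0,0,0.005,0.003,0,-0.006 | 0,0,0,0.005,0.003,0,-0.006 | 0,0,0,0.005,0.003,0,-0.006")

```text
t: 10.77
tool_pos: [0.5417, -0.2454, 0.1073]
tool_rot: [1.91, 2.493, -0.003]
contact_force: [4.9, 3.5, 5.1]
opening: 0.0071
grip_force: 89.4
```

```bash
python3 go.py .5558 -.2396 .1165 .252
```

```text
t 10.77 pos [ 0.5417 -0.2454  0.1073] shift [ 0.0019  0.0151 -0.0092] turns [[-0.001, 0.002, 0.011], [-0.003, -0.001, -3.13]] F [4.9 3.5 5.1] M [ 0.71 -0.83 -0.19] open 0.0071 grip 89.4 q [-0.55  0.1   1.79 -0.    1.25 -0.81]
tool axes (cols, world)
 [[-0.26   0.966 -0.   ]
 [ 0.966  0.26  -0.002]
 [-0.002 -0.001 -1.   ]]
```

Scaled: 0.003 m / 0.8 = 0.0038, -0.002 m / 0.8 = -0.0025, 0.006 rad / 2 = 0.003.

>>> advance(motion="0,0,0,0.0013,0,0,0.0015 | 0,0,-0.0013,0.0025,0.0005,0,0.003 | 0,0,-0.0025,0.0038,0.001,0,0.003 | 0,0,-0.0025,0.0038,0.001,0,0.003 | 0,0,-0.0025,0.0038,0.001,0,0.003", squeeze=110)

```text
t: 11.18
tool_pos: [0.5417, -0.2455, 0.1073]
tool_rot: [1.915, 2.487, -0.001]
contact_force: [5.4, 8.0, 15.2]
opening: 0.0066
grip_force: 108.5
```

```bash
python3 go.py .5558 -.2396 .1165 .252
```

```text
t 11.18 pos [ 0.5417 -0.2455  0.1073] shift [ 0.002   0.0151 -0.0092] turns [[0.001, 0.003, 0.006], [-0.004, 0.002, -3.135]] F [ 5.4  8.  15.2] M [ 1.57 -0.81  0.09] open 0.0066 grip 108.5 q [-0.55  0.1   1.8  -0.    1.25 -0.81]
tool axes (cols, world)
 [[-0.255  0.967  0.002]
 [ 0.967  0.255 -0.002]
 [-0.003  0.001 -1.   ]]
```

Firm contact on both faces. There's some sideways load (about 6 N) and the panel sits roughly 2 mm towards −y, so I'll unload, shift +y along the fence and press again.

Scaled: -0.005 m / 0.8 = -0.0063, -0.003 m / 0.8 = -0.0038.

>>> advance(motion="0,0,0.0013,-0.0038,0,0,0 | 0,0,0.0038,-0.0063,0,0,0 | 0,0.0019,0.0038,-0.0063,0,0,0 | 0,0.0038,0.0038,-0.0063,0,0,0 | 0,0.0038,0.0038,-0.0063,0,0,0 | 0,0.0038,0.0038,-0.0063,0,0,0")

```text
t: 11.68
tool_pos: [0.541, -0.2429, 0.1077]
tool_rot: [-1.917, -2.489, 0.009]
contact_force: [5.0, -0.6, -1.0]
opening: 0.007
grip_force: 107.9
```

```bash
python3 go.py .5558 -.2396 .1165 .252|head -1
```

```text
t 11.68 pos [ 0.541  -0.2429  0.1077] shift [-0.0006  0.0151 -0.0089] turns [[-0.005, 0.003, 0.006], [-0.005, -0.007, -3.135]] F [ 5.  -0.6 -1. ] M [-0.14 -1.47  0.16] open 0.007 grip 107.9 q [-0.54  0.09  1.8  -0.01  1.25 -0.8 ]
```

>>> advance(motion="0,0,-0.0013,0.0013,0,0,0 | 0,0,-0.0025,0.0025,0,0,0 | 0,0,-0.0038,0.0038,0,0,0 | 0,0,-0.005,0.005,0,0,0 | 0,0,-0.0063,0.0063,0,0,0 | 0,0,-0.0063,0.0063,0,0,0 | 0,0,-0.0063,0.0063,0,0,0")

```text
t: 12.27
tool_pos: [0.5408, -0.2433, 0.1074]
tool_rot: [1.913, 2.483, 0.003]
contact_force: [12.9, 7.3, 11.2]
opening: 0.0065
grip_force: 109.8
```

```bash
python3 go.py .5558 -.2396 .1165 .252
```

```text
t 12.27 pos [ 0.5408 -0.2433  0.1074] shift [-0.0003  0.0155 -0.009 ] turns [[0.006, 0.005, 0.006], [-0.007, 0.01, -3.136]] F [12.9  7.3 11.2] M [ 1.51 -2.22  0.14] open 0.0065 grip 109.8 q [-0.55  0.09  1.8   0.    1.24 -0.81]
tool axes (cols, world)
 [[-0.255  0.967  0.007]
 [ 0.967  0.255 -0.003]
 [-0.005  0.006 -1.   ]]
```

Scaled: 0.001 m / 0.8 = 0.0013, 0.0005 m / 0.8 = 0.0006, 0.009 rad / 2 = 0.0045.

>>> advance(motion="0,0.0006,0,0.0006,0.0015,0,0 | 0,0.0013,0,0.0013,0.003,0,0 | 0,0.0013,0,0.0013,0.0045,0,0 | 0,0.0013,0,0.0013,0.0045,0,0 | 0,0.0013,0,0.0013,0.0045,0,0")

```text
t: 12.68
tool_pos: [0.5409, -0.2433, 0.1074]
tool_rot: [1.915, 2.485, -0.009]
contact_force: [11.5, 4.5, 13.7]
opening: 0.0066
grip_force: 109.9
```

```bash
python3 go.py .5558 -.2396 .1165 .252; python3 - <<'E'
from h import *
I={n:ctrl.get_image(n)[:,:,::-1] for n in("scene","top")}
for n in I: cv2.imwrite(f"pics/{n}3.png",I[n])
b=cv2.resize(I["scene"][175:250,225:325],(800,600),interpolation=cv2.INTER_CUBIC)
q=[.5364,-.2446,.252]
for X in ([[0.008,-.05,.015],[.008,.05,.015],[.008,.05,.14],[.008,-.05,.14]],[[0,-.065,.015],[.09,-.065,.015],[.09,.065,.015],[0,.065,.015]],[[0,-.065,.087],[0,.065,.087],[-.016,.065,.087],[-.016,-.065,.087]]):
    cv2.polylines(b,[((proj("scene",place(q,X))-[225,175]+.5)*8-.5).round().astype(int)],True,(255,0,255),1)
cv2.imwrite("pics/end.png",b)
E
```

```text
t 12.68 pos [ 0.5409 -0.2433  0.1074] shift [-0.0003  0.0153 -0.0091] turns [[-0.002, 0.007, 0.006], [-0.011, -0.003, -3.136]] F [11.5  4.5 13.7] M [ 1.39 -2.22  0.14] open 0.0066 grip 109.9 q [-0.55  0.09  1.8  -0.01  1.25 -0.8 ]
tool axes (cols, world)
 [[-0.255  0.967 -0.   ]
 [ 0.967  0.255 -0.007]
 [-0.007 -0.002 -1.   ]]
```

View pics/end.png

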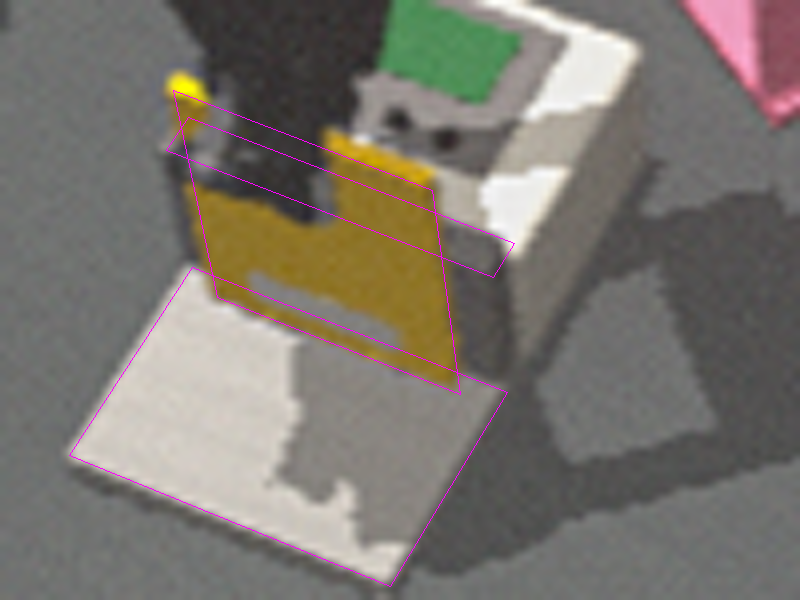

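The overlay shows the panel on its ideal outline: foot from (217,297) to (460,392) on the bed against the fence, centred. I'll take out the small roll, add a little press and check that it holds steady.

Scaled: -0.001 m / 0.8 = -0.0013, -0.0005 m / 0.8 = -0.0006, 0.007 rad / 2 = 0.0035.

>>> advance(motion="0,0,0,0.0006,0,0.0015,0 | 0,0,-0.0006,0.0013,0,0.003,0 | 0,0,-0.0013,0.0013,0.0005,0.0035,0 | 0,0,-0.0013,0.0013,0.0005,0.0035,0 | 0,0,-0.0013,0.0013,0.0005,0.0035,0 | 0,0,-0.0013,0.0013,0.0005,0.0035,0")

```text
t: 13.28
tool_pos: [0.5409, -0.2434, 0.1073]
tool_rot: [-1.917, -2.489, 0.002]
contact_force: [11.4, 6.3, 15.2]
opening: 0.0069
grip_force: 110.6
```

```bash
python3 go.py .5409 -.2433 .1074 .258
```

```text
t 13.28 pos [ 0.5409 -0.2434  0.1073] shift [ 0.0001  0.     -0.0001] turns [[-0.001, 0.001, -0.0], [0.001, 0.001, 3.142]] F [11.4  6.3 15.2] M [ 1.35 -2.54  0.1 ] open 0.0069 grip 110.6 q [-0.55  0.09  1.8  -0.    1.25 -0.81]
tool axes (cols, world)
 [[-0.255  0.967 -0.001]
 [ 0.967  0.255 -0.001]
 [-0.001 -0.001 -1.   ]]
```

>>> advance(motion="0,0,0,0,0,0,0 | 0,0,0,0,0,0,0 | 0,0,0,0,0,0,0 | 0,0,0,0,0,0,0 | 0,0,0,0,0,0,0 | 0,0,0,0,0,0,0")

```text
t: 13.78
tool_pos: [0.5409, -0.2434, 0.1073]
tool_rot: [-1.917, -2.489, 0.002]
contact_force: [12.2, 6.4, 15.4]
opening: 0.0066
grip_force: 110.6
```

```bash
python3 go.py .5409 -.2433 .1074 .258
```

```text
t 13.78 pos [ 0.5409 -0.2434  0.1073] shift [ 0.0001  0.0001 -0.0001] turns [[-0.001, 0.001, -0.0], [0.001, 0.001, 3.141]] F [12.2  6.4 15.4] M [ 1.32 -2.43  0.12] open 0.0066 grip 110.6 q [-0.55  0.09  1.8  -0.    1.25 -0.81]
tool axes (cols, world)
 [[-0.255  0.967 -0.001]
 [ 0.967  0.255 -0.001]
 [-0.001 -0.001 -1.   ]]
```

```bash
python3 -c "
from station import ctrl
print(ctrl.finish_job())"
```

```text
the job is handed in; nothing more can be done
None
```

I handed the job in at about 14 s, with the yellow panel upright on the bed, flat against the fence and centred on the window to within about 1 mm; the gripper is still holding it, pressed with about 15 N down and 13 N back.

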